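# Measure the tray-to-fence gap with a sprung rule and lock it

### The arm

A 7-joint arm with a two-finger parallel gripper is mounted at the origin on the work surface. World frame = base frame: x ahead of the robot, y to its left, z up, the work surface at z = 0. Lengths are in m, angles in rad, forces in N, time in s.
With the tool pointing down it reaches from about 0.4 to 0.75 m from the base axis. Payload 19.5 kg.
Tool frame: the origin (TCP) lies midway between the tips of the shut fingers; the grasp point (between the pads) lies 19 mm behind it; z points along the fingers, y is the direction in which the jaws open and shut (so a half turn about z gives the same grasp; the last joint's range is limited). The gripper opens to 85 mm and grips with 20 to 120 N. Pads are 22 mm wide; open, the fingers measure 114 mm over their backs; the gripper's body (76 mm by 85 mm) begins 54 mm behind the grasp point. The pads swing forward as they close: fully open they stand 13 mm farther back than shut.
Start: joints at [-1.281, 0.707, -0.028, 1.485, 0.022, 0.951, -0.075], TCP at [0.187, 0.544, 0.231] pointing down, gripper open.
Joint ranges: [-2.71, 2.71], [-0.32, 2.16], [-1.57, 1.52], [0, 2.45], [-1.46, 4.6], [0, 2.02], [-2.83, 2.83]. Speed limits (rad/s): [1.89, 1.89, 2.57, 2.57, 3.01, 3.01, 3.01].

### API

Orientations are given as a unit quaternion [w, x, y, z].
In Python, from station import * gives the robot as it stands. Calls block until the motion is done:
- move_ptp(position, orientation): joint-space move of the TCP to a pose.
- move_l(position, v=0.15, ori=None, f_stop=None): straight line of the TCP; ori=None keeps the orientation; v is the mean speed in m/s. With f_stop (N) it stops when the force on the tool has changed by that much, and returns True; else False.
- movej(angles): joint-space move.
- move_gripper(opening, newtons=None): finger opening in m; newtons is the grip in N (None keeps the last); returns when the fingers have stopped.
- wait(seconds).
- solve_ik(position, orientation): joint angles nearest the present ones, or None.
- read_state(): the state.
- camera(name): name is "scene" or "top" or "wrist"; returns a dict with "image" (384x512x3 uint8, blue, green, red), "depth" (384x512 float32, m along the optical axis (not along the pixel's ray), 0 where there is no reading), "fx", "fy", "cx", "cy" (pixels), "extrinsics" (4x4, takes a point from camera to world coordinates). Camera axes: x right, y up, looking along -z (the intrinsics and any distortion apply to the point x, -y, -z); pixel columns grow to the right and rows downward; lengths in m; the calibration is good to about 2 mm. A picture is of the moment at which its call begins.
A pose or a line that the arm cannot do raises Unreachable and nothing moves.
- hand_in(): hands the job in, once; it reports no verdict.
The state is a dict: "t": time; "joints": joint angles; "qd": joint speeds; "tau": joint torques, N m; "tcp_pos": TCP position; "tool_rot": TCP orientation; "contact_force": force on the tool from outside, world axes, zero at the start; "torque": the same for the moment, N m; "width": finger opening in m.
Only numpy, scipy, OpenCV 4.12 (cv2) and the standard library are available. Lean on these libraries where they do the work, as an engineer would, in place of code of your own. Each camera call takes 0.05 s, during which the arm holds its last target. There are 200 camera calls.

### The job

Measure the gap on the plywood spacing board with the sprung rule: hook the lip of its blade over the tray rim that faces the fence, then back the case away against the spring until it lies flat on the board with its tail up against the fence; do not lock it before that. Let go of it there, then squeeze the bolt on the side of the case fully home to lock the blade, and leave the rule lying there locked and still hooked. Do not disturb the pot, the trowel or the bamboo stakes.

Things in the scene. Friction and masses are not known exactly. Their poses are not given: they have to be found in the camera images.
- case_centre (a point): centre of the rule's case (half-way up, 22 mm above its underside). The rule is a loose grey plastic box 150 long (x) x 45 wide (y) x 44 mm high on a rubber sole, 0.65 kg or so, with an upright wooden handle on top, a flat steel blade sliding out of its front (+x) end and a round steel bolt on one side. Its axes: x towards the blade end, y to the left, z up. The sole grips the board well enough that the case stays where it is put down with the blade drawn out.
- handle (a point): grip point of the wooden handle on top of the case: an upright slab 14 mm thick along the case's x, 40 mm wide along y, rising from the case top (44 mm above the underside) to 80 mm; this point is in its middle, 64 mm above the underside and 20 mm behind (-x) the case centre. Axes as the case
- tail (a point): middle of the flat rear end face of the case, 75 mm behind (-x) the case centre and 18 mm above the underside. Axes as the case
- lip (a point): point on the lip of the blade. The blade is a rigid steel strip 25 mm wide, its underside 30 mm above the case's underside; at its end a lip 4 mm thick and 30 mm wide hangs down to 12 mm above the case's underside. This point is on the lip's inner face (towards the case), on the centre line, 16 mm above the underside; with the blade fully in it is 36 mm ahead of the case's front end (111 mm ahead of the case centre). Axes as the case; it moves with the blade
- blade (a joint): how far the blade is drawn out, m: 0 fully in, at most 0.105. A spring pulls it in with about 2 N when in and 2.8 N when drawn out
- bolt_face (a point): centre of the outer face of the lock bolt, a steel disc 22 mm in diameter on the case's right (-y) side, 45 mm ahead of the case centre and 24 mm above the underside. Open, it stands 9 mm out from the case side; pressed home 2 mm. Axes as the case; it moves with the bolt, +y is inwards
- bolt (a joint): how far the lock bolt is pressed in, m: 0 open, 0.007 fully home. Takes roughly 6 to 15 N (squeeze it between the jaws, one on the disc and one on the opposite side of the case); it stays where it is left, and home it clamps the blade by a brake at any length. It cannot be pulled out again
- rim (a point): middle of the top inner edge of the tray's rim that faces the fence. The tray is an empty open aluminium one, 130 x 120 x 26 mm high, walls 4 mm thick, fixed on the board. x points into the tray, away from the fence; z up. The lip goes down inside this wall; the rim is 26 mm above the board
- fence (a point): middle of the fence's face that looks at the tray, 12 mm above the board's surface (which is 6 mm above the bench). The fence is a wooden strip 20 mm thick, 130 mm wide and 24 mm high across one end of the plywood board (440 x 130 x 6 mm, fixed). x points from the fence towards the tray, square to both; z up. Fence face to rim outer face is 235 to 275 mm
- pot: glazed terracotta strawberry pot, 132 mm across (180 over its planting pockets) and 140 mm high, origin under its centre; leave alone
- trowel: trowel lying flat, 270 mm long, silicone handle to its -x, origin on the bench where neck meets blade; leave alone
- stakes: three bamboo stakes tied side by side, 200 mm long along x, lying on the bench, origin under the middle; leave alone
Mind the look-alikes: they are no part of the job. Of the things that look like the part that bears case_centre, the largest one is meant.

How it is judged:
On the way:
1. the lip is hooked inside the tray rim and the case is backed off to the fence, flat on the board, bolt still open (x of lip in the frame of rim between -0.004 and 0.008 m and y of lip in the frame of rim between -0.04 and 0.04 m and z of lip in the frame of rim below -0.005 m and x of tail in the frame of fence between -0.004 and 0.012 m and y of tail in the frame of fence between -0.045 and 0.045 m and height (world z) of case_centre below 0.034 m and angle between case_centre's own z axis and vertical below 0.12 rad and value of joint bolt below 0.002 m and value of joint blade above 0.035 m), for 0.2 s.
At the end, for the whole second after the job is handed in: lip inside the tray rim, inner face within 8 mm of the wall, 5 mm or more below its top, within 40 mm of its middle; case flat on the board, tail within 12 mm of the fence, within 45 mm of its middle; blade drawn out, bolt pressed in 6.2 of its 7 mm or more; rule let go and at rest (x of lip in the frame of rim between -0.004 and 0.008 m and y of lip in the frame of rim between -0.04 and 0.04 m and z of lip in the frame of rim below -0.005 m and x of tail in the frame of fence between -0.004 and 0.012 m and y of tail in the frame of fence between -0.045 and 0.045 m and height (world z) of case_centre below 0.034 m and angle between case_centre's own z axis and vertical below 0.12 rad and value of joint bolt above 0.0062 m and value of joint blade above 0.035 m and linear speed of rule below 0.01 m/s and contact force between the fingers and rule below 0.1 N); the robot touches nothing.
It fails at once if pot disturbed (moved more than 30 mm) (distance of pot from where it was at the start of the episode above 0.03 m).
It fails at once if trowel disturbed (moved more than 30 mm) (distance of trowel from where it was at the start of the episode above 0.03 m).
It fails at once if stakes disturbed (moved more than 30 mm) (distance of stakes from where it was at the start of the episode above 0.03 m).
It also fails if it takes over 48 s, if anything falls off the work surface, if the arm or the gripper's body presses on something with over 40 N, if the wrist force passes 120 N, or if a joint passes its speed limit or range.

## Working session

There is one attempt and no reset: what is moved stays moved. The work goes in short steps, each a Python script; the robot and the scene stay as the last script left them, time stands still between calls to the robot, and variables do not carry over. Pictures are saved under pics/ and viewed, about 8 in all and at most 12, crops included, and the job is handed in when it is done.

```bash
ls; mkdir -p pics; python3 - <<'E'
from station import *
import numpy as np,cv2
s=read_state();print(s['t'],s['tcp_pos'],s['tool_rot'])
ims=[]
for n in("scene","top"):
    c=camera(n);np.savez(f"pics/{n}0.npz",**c);ims.append(c['image']);print(n,c['fx'],c['fy'],c['cx'],c['cy'],{k:v for k,v in c.items() if k not in('image','depth')})
cv2.imwrite("pics/scene0.png",cv2.resize(ims[0],(800,600)));cv2.imwrite("pics/top0.png",cv2.resize(ims[1],(800,600)))
E
```

```text
pics
0.0 [0.1872238  0.54337197 0.23082436] [-6.61330040e-05  1.65157679e-01  9.86267013e-01 -5.62633403e-04]
scene 360.04736087429416 360.04736087429416 250.937855484463 186.4372814579366 {'fx': 360.04736087429416, 'fy': 360.04736087429416, 'cx': 250.937855484463, 'cy': 186.4372814579366, 'extrinsics': array([[-0.77952629, -0.52538377,  0.34104346,  0.77984918],
       [ 0.62626703, -0.6635895 ,  0.4091926 ,  0.34586376],
       [ 0.01132971,  0.53256067,  0.846316  ,  0.80439634],
       [ 0.        ,  0.        ,  0.        ,  1.        ]])}
top 385.87375356082737 385.87375356082737 255.22196429775337 190.80422576938437 {'fx': 385.87375356082737, 'fy': 385.87375356082737, 'cx': 255.22196429775337, 'cy': 190.80422576938437, 'extrinsics': array([[-0.0044489 ,  0.99633158, -0.08546109,  0.36797352],
       [-0.99990949, -0.00551739, -0.0122705 , -0.04182679],
       [-0.01269701,  0.08539877,  0.99626595,  1.004766  ],
       [ 0.        ,  0.        ,  0.        ,  1.        ]])}
```

View pics/top0.png

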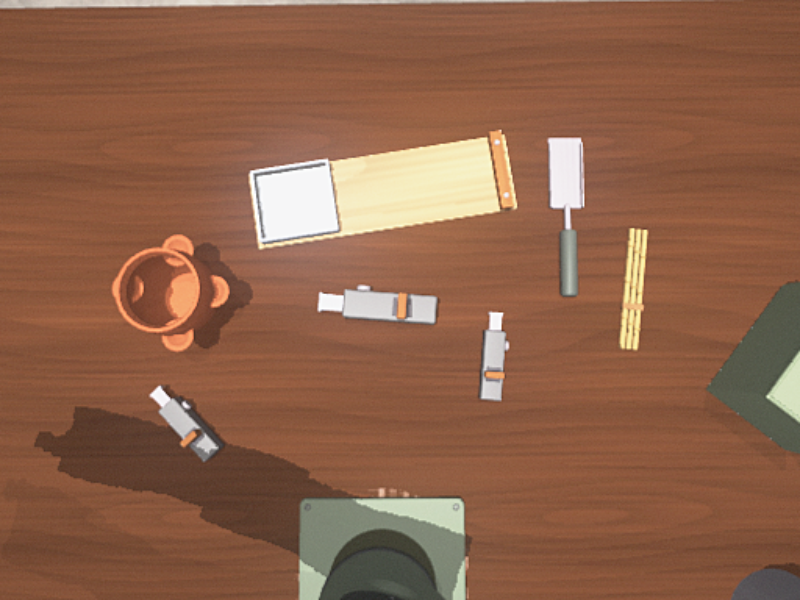

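View pics/scene0.png

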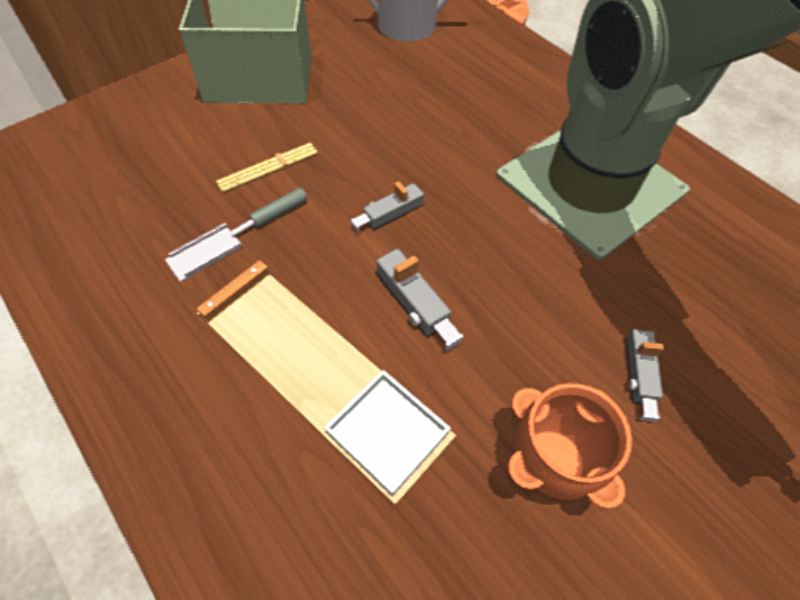

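The top view shows the large rule at about (391,306) with its blade to image left (+y) and its bolt on the +x side. The fence is at (501,170) and the tray at (297,203). The other two rules are the smaller look-alikes. Next I measure these.

```bash
cat > h.py <<'E'
import numpy as np,cv2
def cloud(c):
    d=c['depth'];v,u=np.indices(d.shape)
    P=np.stack([(u-c['cx'])/c['fx']*d,-(v-c['cy'])/c['fy']*d,-d],-1)
    T=c['extrinsics'];return P@T[:3,:3].T+T[:3,3]
def ray(c,uv,z):
    uv=np.atleast_2d(uv).astype(float)
    r=np.c_[(uv[:,0]-c['cx'])/c['fx'],-(uv[:,1]-c['cy'])/c['fy'],-np.ones(len(uv))]@c['extrinsics'][:3,:3].T
    o=c['extrinsics'][:3,3];return (o+r*((z-o[2])/r[:,2])[:,None])[:,:2]
def rect(c,mask,z):
    cs,_=cv2.findContours(mask.astype(np.uint8),cv2.RETR_EXTERNAL,cv2.CHAIN_APPROX_NONE)
    k=max(cs,key=cv2.contourArea)[:,0]
    p=ray(c,k,z).astype(np.float32)*1000
    (m,s,a)=cv2.minAreaRect(p);a=np.deg2rad(a)
    if s[0]<s[1]: s=s[::-1];a+=np.pi/2
    return np.array(m)/1000,np.array(s),np.rad2deg(a)%180  # px-centre contour: add ~1px(2.5mm)
E
python3 - <<'E'
from h import *
c=dict(np.load("pics/top0.npz"));P=cloud(c);Z=P[...,2]
b,g,r=[c['image'][...,i].astype(int) for i in range(3)]
sat=c['image'].max(-1).astype(int)-c['image'].min(-1)
def box(x0,y0,x1,y1):
    m=np.zeros(Z.shape,bool);m[int(y0/1.5625):int(y1/1.5625),int(x0/1.5625):int(x1/1.5625)]=1;return m
R=box(310,280,445,330);T=box(240,150,345,250);F=box(480,120,525,215)
for n,m in(("bench",box(350,360,450,400)),("board",box(370,165,460,215))):print(n,np.percentile(Z[m],[10,50,90]))
print("caseZ",np.percentile(Z[R&(sat<30)],[10,50,90]))
print("case", rect(c,R&(Z>.038)&(sat<40),.044))
print("casecol", rect(c,R&(sat<40)&(r<215),.044))
print("handle", rect(c,box(390,285,415,330)&(r-b>60)&(r>150)&(Z>.06),.08), np.percentile(Z[box(390,285,415,330)],[50,95]))
print("blade", rect(c,box(310,280,344,330)&(sat<40)&(r>150),.032))
print("tray",rect(c,T&(sat<40),.032),np.percentile(Z[T&(sat<30)],[5,50,95]))
print("fence",rect(c,F&(Z>.022),.03),rect(c,F&(r-b>90)&(g<150),.03),np.percentile(Z[F],[50,95]))
print("board",rect(c,box(235,125,520,260)&(Z>.003)&(Z<.05),.006))
E
```

```text
bench [-0.00116496  0.00108208  0.00356929]
board [0.00440323 0.00676852 0.00919581]
caseZ [0.03223309 0.04416126 0.04696863]
case (array([ 0.43906946, -0.01405179]), array([150.9425354 ,  47.37555695]), np.float64(83.99856567382812))
casecol (array([ 0.43945984, -0.01178495]), array([156.04627991,  55.32656097]), np.float64(82.58984375))
handle (array([ 0.43713693, -0.03420185]), array([39.3604126, 13.0840416]), np.float64(175.30384063720703)) [0.04447598 0.0814312 ]
blade (array([0.44427319, 0.08090131]), array([42.77251434, 30.85101318]), np.float64(82.1152572631836))
tray (array([0.61348248, 0.14270532]), array([134.27502441, 126.34618378]), np.float64(98.56399536132812)) [0.00764763 0.01124957 0.03300859]
fence (array([ 0.66551807, -0.19891812]), array([131.3659668 ,  21.77567101]), np.float64(8.540581703186035)) (array([ 0.60187628, -0.20935858]), array([1.02296753e+01, 4.37982417e-05]), np.float64(89.5696029663086)) [0.00568725 0.03213255]
board (array([ 0.640005  , -0.00287257]), array([446.06985474, 144.90830994]), np.float64(98.74804592132568))
```

The sizes agree with those given: case 151x47 at yaw 84°, tray 134x126, fence 131x22. The handle sits 20 mm behind the centre. The board axis is at 98.6° and the fence face to rim outer distance is about 270 mm, so the blade needs about 88 mm of draw. Now I grasp the handle and carry the rule above the tray.

```bash
cat >> h.py <<'E'
PSI=98.6
A=np.array([np.cos(np.deg2rad(PSI)),np.sin(np.deg2rad(PSI))]);L=np.array([-A[1],A[0]])
F0=np.array([.6655,-.1989])+.010*A      # fence face middle
S_RIM=.2745                             # rim inner face along A
def q(psi): f=np.deg2rad((psi+90)/2);return [0,np.cos(f),np.sin(f),0]
def at(s,z,l=0): return list(F0+s*A+l*L)+[z]   # point at distance s from fence
E
python3 - <<'E'
from station import *
from h import *
hx,hy=.4371,-.0342
move_ptp([hx,hy,.16],q(84.5))
move_l([hx,hy,.050],v=.15)
move_gripper(0.0,60)
s=read_state();print(s['t'],s['width'],s['contact_force'])
move_l([hx,hy,.13],v=.15)
s=read_state();print(s['t'],s['width'],s['contact_force'])
sh=S_RIM+.011-.131   # handle 131 behind lip
print(at(sh,.13))
move_ptp(at(sh,.13),q(PSI))
move_l(at(sh,.095),v=.12)
print(read_state()['t'],read_state()['tcp_pos'])
ims=[]
for n in("scene","top","wrist"):
    c=camera(n);np.savez(f"pics/{n}1.npz",**c);ims.append(c['image'])
t=cv2.resize(ims[1][70:200,140:350],(800,495));cv2.imwrite("pics/top1.png",t)
cv2.imwrite("pics/sw1.png",cv2.resize(np.hstack([ims[0][130:340,100:310],ims[2][:, :]] if 0 else [cv2.resize(ims[0][130:340,100:310],(400,400)),cv2.resize(ims[2],(400,400))]),(800,400)))
E
```

```text
3.9 0.013551848713299678 [-0.69918237 -0.78635675  8.56331028]
4.5833 0.012911106624678757 [ 0.80668943 -0.33708431 -7.35379896]
[np.float64(0.6409014360035098), np.float64(-0.036249575317767485), 0.13]
5.9083 [ 0.64074121 -0.036081    0.09528446]
```

View pics/sw1.png

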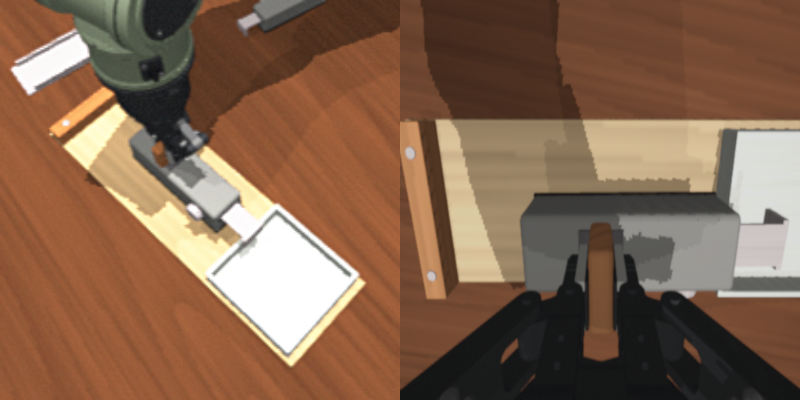

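View pics/top1.png

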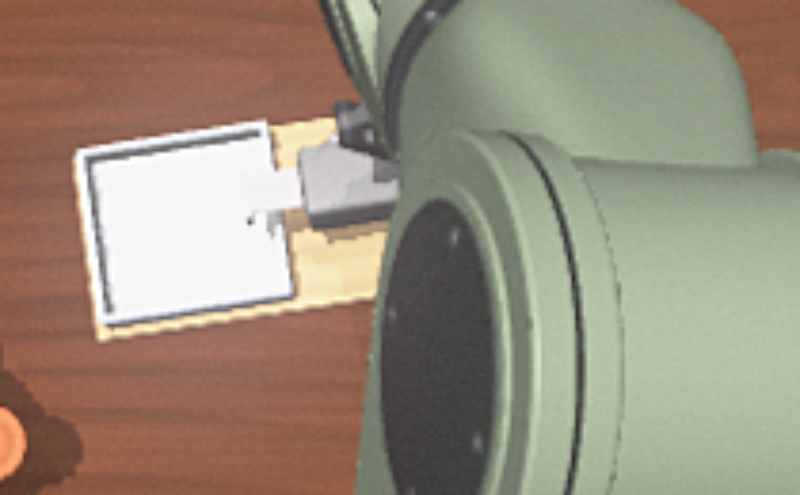

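The wrist view (right half) shows the case held square to the board and the lip end at (775,240), beyond the rim at (727,130). The top view agrees, with the lip end at (248,190). I check the margin along the board axis with the wrist depth.

```bash
python3 - <<'E'
from h import *
for n in("wrist","scene","top"):
    c=dict(np.load(f"pics/{n}1.npz"));P=cloud(c);d=P[...,:2]-F0;s=d@A;l=d@L;z=P[...,2];ok=c['depth']>0
    b=ok&(s>.24)&(abs(l)<.012)&(z>.068)&(z<.09)&(s<.33)
    rim=ok&(s>.25)&(s<.30)&(abs(l)<.055)&(abs(l)>.022)&(z>.029)&(z<.037)
    f=ok&(s>-.04)&(s<.02)&(abs(l)<.06)&(z>.026)&(z<.04)
    cs=ok&(s>.05)&(s<.24)&(abs(l)<.022)&(z>.082)&(z<.1)
    for k,m in(("blade",b),("rim",rim),("fence",f),("case",cs)):
        if m.sum()>5: print(n,k,m.sum(),"s",np.percentile(s[m],[2,50,98]).round(4),"l",np.percentile(l[m],[2,98]).round(4),"z",np.median(z[m]).round(4))
E
```

```text
wrist blade 2956 s [0.2408 0.2681 0.2885] l [-0.0115  0.0117] z 0.0777
wrist rim 501 s [0.2698 0.2723 0.2968] l [0.0229 0.0546] z 0.0316
wrist fence 4790 s [-0.0199 -0.0089 -0.0003] l [-0.0569  0.0577] z 0.0298
wrist case 15717 s [0.1032 0.1853 0.2379] l [-0.0199  0.0213] z 0.0892
scene blade 265 s [0.2414 0.2652 0.2902] l [-0.0114  0.0114] z 0.0769
scene rim 61 s [0.271  0.2736 0.2946] l [-0.053   0.0547] z 0.031
scene fence 245 s [-0.0196 -0.0088  0.0006] l [-0.0585  0.023 ] z 0.0294
scene case 746 s [0.1056 0.1949 0.238 ] l [-0.0216  0.0196] z 0.0882
top blade 172 s [0.2423 0.267  0.2883] l [-0.0114  0.0114] z 0.0784
top rim 44 s [0.2699 0.2721 0.2888] l [-0.054   0.0549] z 0.0326
top case 321 s [0.1892 0.2173 0.239 ] l [-0.0186  0.0216] z 0.0899
```

All three views agree: lip inner face at 0.2855 m, rim inner face at 0.274 m, so 11 mm of margin, with the height right. Next I lower the rule, draw it back to the fence and set it down.

```bash
python3 - <<'E'
from station import *
from h import *
sh=S_RIM+.011-.131
st=lambda t:print(t,(lambda s:(s['t'],(np.array(s['tcp_pos'][:2])-F0)@A,s['tcp_pos'][2],np.round(s['contact_force'],1)))(read_state()))
print(move_l(at(sh,.0575),v=.08,f_stop=8));st("low")
print(move_l(at(.062,.0575),v=.06,f_stop=15));st("back")
print(move_l(at(.053,.0575),v=.02,f_stop=6));st("fence")
s=(np.array(read_state()['tcp_pos'][:2])-F0)@A
print(move_l(at(s+.001,.053),v=.02,f_stop=5));st("down")
wait(.3)
c=camera("wrist");s2=camera("scene")
np.savez("pics/wrist2.npz",**c);np.savez("pics/scene2.npz",**s2)
cv2.imwrite("pics/sw2.png",np.hstack([cv2.resize(s2['image'][130:340,100:310],(400,400)),cv2.resize(c['image'],(400,400))]))
for n,c in(("w",c),("s",s2)):
    P=cloud(c);d=P[...,:2]-F0;s=d@A;l=d@L;z=P[...,2];ok=c['depth']>0
    for k,m in(("case",ok&(s>-.02)&(s<.2)&(abs(l)<.022)&(z>.044)&(z<.056)),("blade",ok&(s>.2)&(s<.32)&(abs(l)<.012)&(z>.034)&(z<.045))):
        if m.sum()>5:print(n,k,np.percentile(s[m],[2,98]).round(4),np.median(z[m]).round(4))
E
```

```text
True
low (6.55, np.float64(0.1544944302099436), np.float64(0.05605631877711065), array([-2.8, -0.2,  8.4]))
True
back (6.9167, np.float64(0.15301087830288357), np.float64(0.05605360860455449), array([-0.5, -2.1,  6. ]))
True
fence (7.5667, np.float64(0.15302308114653), np.float64(0.05605552488596613), array([-2.2,  1.4,  6.7]))
True
down (7.775, np.float64(0.15294212833226048), np.float64(0.055976132174637844), array([-1.6,  0.2,  9.6]))
w case [0.1006 0.1986] 0.0498
w blade [0.2538 0.2873] 0.0383
s case [0.1021 0.1989] 0.0492
s blade [0.248  0.2881] 0.0381
```

View pics/sw2.png

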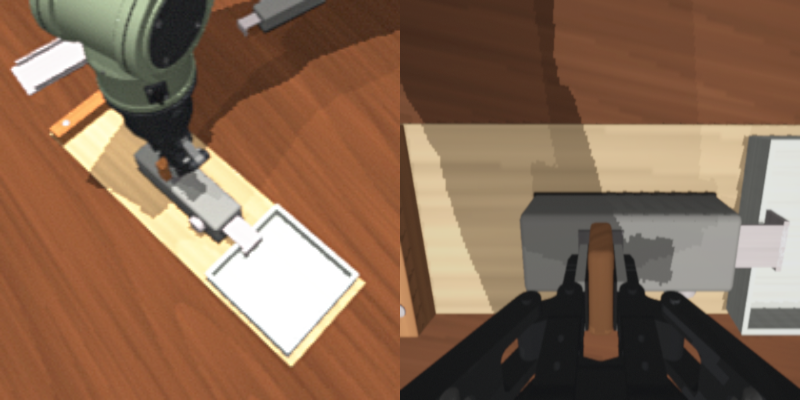

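The case touched the board early, which triggered the force stop. The lip is inside the tray, at wrist-view (775,240) past the rim at (740,200). I lift 2.5 mm off the board and pull back.

```bash
python3 - <<'E'
from station import *
from h import *
st=lambda t:print(t,(lambda s:(s['t'],(np.array(s['tcp_pos'][:2])-F0)@A,s['tcp_pos'][2],np.round(s['contact_force'],1)))(read_state()))
move_l(at(.153,.0585),v=.02);wait(.2);st("up")
r=move_l(at(.062,.0585),v=.06,f_stop=25);print(r);st("back")
if not r:
    print(move_l(at(.054,.0585),v=.015,f_stop=7));st("fence")
    s=(np.array(read_state()['tcp_pos'][:2])-F0)@A
    print(move_l(at(s+.001,.053),v=.02,f_stop=6));st("down")
wait(.3);st("end")
c=camera("wrist");s2=camera("scene")
np.savez("pics/wrist3.npz",**c);np.savez("pics/scene3.npz",**s2)
cv2.imwrite("pics/sw3.png",np.hstack([cv2.resize(s2['image'][130:340,100:310],(400,400)),cv2.resize(c['image'],(400,400))]))
for n,c in(("w",c),("s",s2)):
    P=cloud(c);d=P[...,:2]-F0;s=d@A;l=d@L;z=P[...,2];ok=c['depth']>0
    for k,m in(("case",ok&(s>-.02)&(s<.2)&(abs(l)<.022)&(z>.044)&(z<.056)),("blade",ok&(s>.15)&(s<.32)&(abs(l)<.012)&(z>.034)&(z<.045))):
        if m.sum()>5:print(n,k,np.percentile(s[m],[2,98]).round(4),np.median(z[m]).round(4))
E
```

```text
up (8.6667, np.float64(0.15300079008480744), np.float64(0.05824219412320403), array([-0.5, -0.3, -7.3]))
False
back (10.3333, np.float64(0.06236105357996265), np.float64(0.05847811384252309), array([-0.6,  2.1, -7.7]))
False
fence (11.0167, np.float64(0.0543435833799213), np.float64(0.058505788798130384), array([-1.6,  4.9, -5.9]))
True
down (11.2667, np.float64(0.05469654088921329), np.float64(0.05600158318015548), array([-2.3,  1.5,  8.8]))
end (11.5667, np.float64(0.05469235166711093), np.float64(0.05598043304007064), array([-3.7,  0.7,  8.9]))
w case [0.0034 0.1453] 0.0497
w blade [0.1558 0.1999] 0.0383
s case [0.0064 0.1494] 0.0493
s blade [0.1511 0.2768] 0.038
```

View pics/sw3.png

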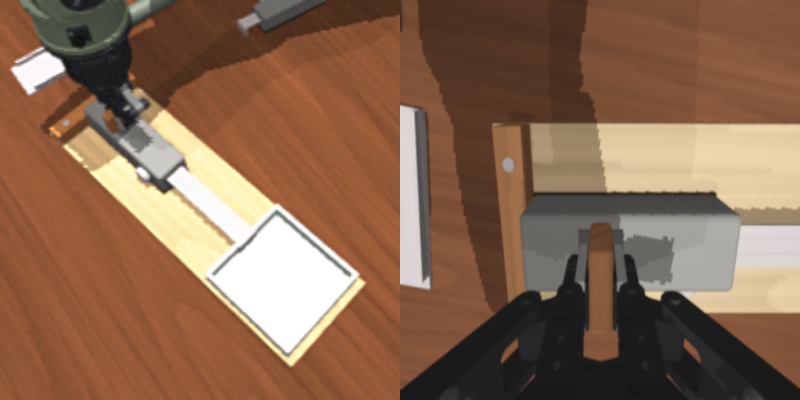

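The tail is at the fence (5 N contact, tail at s≈0) and the case is flat. The blade is drawn out and hooked: the scene view shows it from (175,170) to (245,235) at the rim. I let go, move above the bolt and look.

```bash
python3 - <<'E'
from station import *
from h import *
wait(.2)
move_gripper(.085)
move_l(at(.0547,.15),v=.12)
best=None
for psi in(PSI-90,PSI+90):
    j=solve_ik(at(.1197,.14,-.003),q(psi)); j2=solve_ik(at(.1197,.012,-.003),q(psi))
    print(psi,None if j is None else np.round(j,2),None if j2 is None else np.round(j2,2))
    if j is not None and j2 is not None:
        k=np.abs(np.array(j)-read_state()['joints']).max()
        if best is None or k<best[0]:best=(k,psi)
print(best)
move_ptp(at(.1197,.14,-.003),q(best[1]))
print(read_state()['t'],read_state()['tcp_pos'])
im=[]
for n in("scene","wrist","top"):
    c=camera(n);np.savez(f"pics/{n}4.npz",**c);im.append(c['image'])
    P=cloud(c);d=P[...,:2]-F0;s=d@A;l=d@L;z=P[...,2];ok=c['depth']>0
    for k,m in(("case",ok&(s>-.02)&(s<.2)&(abs(l)<.03)&(z>.045)&(z<.056)),("blade",ok&(s>.15)&(s<.32)&(abs(l)<.02)&(z>.034)&(z<.045)),
      ("bolt",ok&(s>.08)&(s<.16)&(l<-.024)&(l>-.05)&(z>.02)&(z<.045)),("handle",ok&(s>.0)&(s<.12)&(abs(l)<.03)&(z>.08)&(z<.09)),("rim",ok&(s>.25)&(s<.285)&(abs(l)<.055)&(abs(l)>.022)&(z>.029)&(z<.037))):
        if m.sum()>5:print(n,k,m.sum(),np.percentile(s[m],[2,50,98]).round(4),np.percentile(l[m],[2,50,98]).round(4),np.median(z[m]).round(4))
cv2.imwrite("pics/sw4.png",np.hstack([cv2.resize(im[0][130:340,100:310],(400,400)),cv2.resize(im[1],(400,400))]))
E
```

```text
8.599999999999994 [ 0.09  0.94 -0.07  1.27  0.07  0.94  0.16] [ 0.08  1.11 -0.06  1.34  0.08  0.7   0.15]
188.6 [ 0.39  1.04 -0.83  1.26  0.77  1.16  2.8 ] [ 0.36  1.2  -0.75  1.33  0.88  0.96  2.72]
(np.float64(1.2294997838595216), 188.6)
14.675 [ 0.64899561 -0.07043597  0.13971994]
scene case 645 [0.0606 0.1057 0.1494] [-0.0223 -0.0014  0.0202] 0.0492
scene blade 597 [0.1507 0.2162 0.2769] [-0.0131 -0.0009  0.0117] 0.0379
scene bolt 42 [0.1101 0.1232 0.1319] [-0.0322 -0.0291 -0.0241] 0.0372
scene handle 55 [0.052  0.0601 0.0632] [-0.0164  0.0055  0.0178] 0.0843
scene rim 62 [0.2706 0.2731 0.2787] [-0.0525  0.0231  0.0539] 0.0309
wrist case 10327 [0.0027 0.0727 0.1445] [-0.0219 -0.0006  0.0207] 0.0497
wrist blade 3112 [0.1553 0.2083 0.2722] [-0.0127 -0.0012  0.0113] 0.0382
wrist bolt 235 [0.1093 0.1169 0.1288] [-0.0319 -0.028  -0.0241] 0.0392
wrist handle 1421 [0.0483 0.0548 0.0617] [-0.0191 -0.0003  0.0183] 0.0854
wrist rim 347 [0.2697 0.2713 0.279 ] [-0.054   0.0238  0.0544] 0.0314
top case 215 [0.0795 0.1336 0.1489] [-0.0198  0.0045  0.0229] 0.0502
top blade 500 [0.1518 0.2143 0.2758] [-0.0124  0.0005  0.0129] 0.0393
top bolt 7 [0.1148 0.1253 0.1299] [-0.0299 -0.0288 -0.0269] 0.0381
top rim 42 [0.2698 0.2719 0.274 ] [-0.0544  0.0243  0.0545] 0.0322
```

View pics/sw4.png

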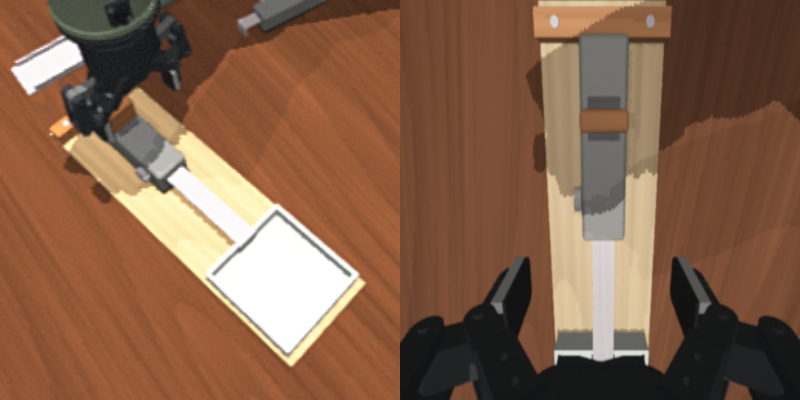

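The released rule stays put, with the tail at s≈1 mm and the case square, its centre line 0.6 mm to the right. The wrist view has the bolt at (579,198), which gives s≈0.120. I squeeze in steps, moving the jaw centre so that the case is not pushed sideways.

```bash
python3 - <<'E'
from station import *
from h import *
st=lambda t:print(t,(lambda s:(round(s['t'],2),np.round(s['tcp_pos'],4),round(s['width'],4),np.round(s['contact_force'],1)))(read_state()))
B=.1197;z=.011
move_l(at(B,.06,-.005),v=.15)
print(move_l(at(B,z,-.005),v=.08,f_stop=12));st("down")
z=max(z,read_state()['tcp_pos'][2])
move_gripper(.056,40);st("56")
for w in(.054,.052,.050,.048):
    move_l(at(B,z,.0220-w/2),v=.02);move_gripper(w,40);st(w)
move_gripper(.040,60);wait(.3);st("sq")
c=camera("scene");np.savez("pics/scene5.npz",**c)
E
```

```text
False
down (16.27, array([ 0.6512, -0.0698,  0.0113]), 0.085, array([-0.1, -1. ,  1.4]))
56 (16.68, array([ 0.6511, -0.0699,  0.0112]), 0.056, array([ 0.7, -0.2,  0.2]))
0.054 (17.14, array([ 0.6508, -0.0699,  0.0113]), 0.0539, array([-2.1,  0.5,  2.4]))
0.052 (17.61, array([ 0.6497, -0.07  ,  0.0115]), 0.0519, array([-4.6,  1.9,  6.8]))
0.05 (18.07, array([ 0.6487, -0.0701,  0.0115]), 0.0501, array([-4.3,  1.9,  9.6]))
0.048 (18.54, array([ 0.6477, -0.0704,  0.0114]), 0.0479, array([-2.6,  1.4,  8.3]))
sq (19.06, array([ 0.6469, -0.0705,  0.0119]), 0.0461, array([-14.1,  -0.9,  23.2]))
```

The width is 46 mm against 47 expected at home, so the bolt is in. I release, retreat and verify.

```bash
python3 - <<'E'
from station import *
from h import *
move_gripper(.085)
p=read_state()['tcp_pos']
move_l([p[0],p[1],.15],v=.15)
im=[]
for n in("scene","wrist"):
    c=camera(n);np.savez(f"pics/{n}6.npz",**c);im.append(c['image'])
    P=cloud(c);d=P[...,:2]-F0;s=d@A;l=d@L;z=P[...,2];ok=c['depth']>0
    for k,m in(("case",ok&(s>-.02)&(s<.2)&(abs(l)<.035)&(z>.045)&(z<.056)),("blade",ok&(s>.15)&(s<.32)&(abs(l)<.025)&(z>.034)&(z<.045)),
      ("bolt",ok&(s>.1)&(s<.14)&(l<-.0235)&(l>-.05)&(z>.015)&(z<.045)),("handle",ok&(s>.0)&(s<.12)&(abs(l)<.03)&(z>.08)&(z<.09)),("rim",ok&(s>.25)&(s<.285)&(abs(l)<.055)&(abs(l)>.022)&(z>.029)&(z<.037))):
        if m.sum()>5:print(n,k,m.sum(),np.percentile(s[m],[2,50,98]).round(4),np.percentile(l[m],[2,50,98]).round(4),np.median(z[m]).round(4))
print(read_state()['t'])
cv2.imwrite("pics/sw6.png",np.hstack([cv2.resize(im[0][150:290,130:270],(400,400)),cv2.resize(im[1],(400,400))]))
E
```

```text
scene case 654 [0.0608 0.1051 0.1494] [-0.022  -0.0012  0.0204] 0.0492
scene blade 599 [0.1511 0.2166 0.2781] [-0.0129 -0.0004  0.0121] 0.0379
scene bolt 22 [0.1093 0.1221 0.1348] [-0.025  -0.0242 -0.0237] 0.0321
scene handle 78 [0.05   0.0586 0.0634] [-0.0153  0.002   0.0186] 0.0846
scene rim 65 [0.2709 0.2735 0.2827] [-0.0542  0.0234  0.0548] 0.0314
wrist case 9608 [0.003  0.0733 0.1453] [-0.0216 -0.      0.0211] 0.0497
wrist blade 3016 [0.1558 0.2108 0.2759] [-0.0125 -0.0005  0.0116] 0.0382
wrist bolt 26 [0.1081 0.1188 0.1268] [-0.0248 -0.0245 -0.0235] 0.0387
wrist handle 1304 [0.0487 0.0554 0.062 ] [-0.0192 -0.0002  0.0187] 0.0854
wrist rim 329 [0.2697 0.2714 0.2814] [-0.0537  0.0243  0.0543] 0.0314
20.7583
```

View pics/sw6.png

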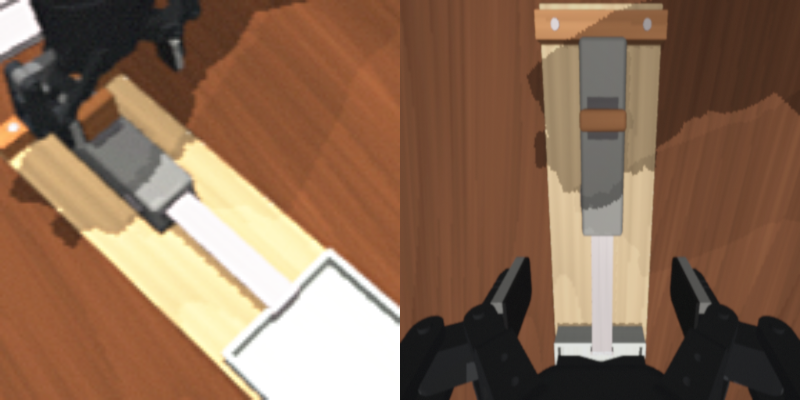

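The bolt's outer face is now about 2 mm from the case side, so it is home. The lip is still inside the rim, the tail is within about 2 mm of the fence, and the gripper is clear. I hand in.

```bash
python3 -c "
from station import *
wait(.3);print(hand_in(),read_state()['t'])"
```

```text
the job is handed in; nothing more can be done
the job is handed in; nothing more can be done
```

The rule is hooked over the tray rim, flat on the board with its tail at the fence, locked, let go and handed in. The robot's clock read 20.8 s at the last check before hand-in, against the 48 s limit. `hand_in()` gave no verdict, so the results below are my own camera and force readings.

**What I did:** I gripped the large rule by its handle and lowered the lip 11 mm inside the rim. I then backed the case off until it met the fence, set it down and released it. Finally I squeezed the bolt home and withdrew.

**Last checks:**
- **Tail:** about 1–2 mm from the fence; the case top is at the right height for lying flat.
- **Lip:** its outer end is at about 0.276–0.278 m from the fence and the rim's inner face at about 0.274 m. Its inner face is therefore at the wall, within about 2 mm.
- **Blade:** drawn out about 88 mm.
- **Bolt:** its face stands about 2 mm out from the case side; the jaws closed to 46 mm where 47 mm was expected.
- **Movement from the squeeze:** the case shifted less than 1 mm.

**What did not go to plan:** on the first lowering the case touched the board sooner than expected. The force stops ended that move and the pull that followed, so I lifted 2.5 mm and pulled back cleanly. While nearing the fence the 7 N force stop did not trigger; the sideways force had risen only to about 5 N, so I confirmed contact with the depth readings instead.

I did not re-measure the pot, trowel or stakes at the end, but neither the arm's path nor the pictures suggest they were touched.

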